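# Set a tally counter to its start mark by flicking its thumbwheel

## Task

Set the tally counter with the orange foot to its start mark for the next visitor group: with a fingertip, flick the top lug of its wheel towards the robot's side, one click at a time and letting it settle at each click, until the red lug stands straight up at the white pointers. Do not let the red lug run past the top, do not lift or shift the counter, and leave the blue-footed counter and everything else on the table alone. Finish clear of everything.

Things in the scene. Friction and masses are not known exactly. Their poses are not given: they have to be found in the camera images.
- counter_orange: tally counter to set: orange foot plate 130 x 100 x 12 mm (x, y, z), 1.8 to 2.4 kg, standing loose; origin at the centre of its underside, z up, -x roughly to the robot (yaw within 0.45 rad). Two cheeks (34 mm in x, 8 mm thick, at y = +-17 mm, 72 mm high, white diamond pointers to 80 mm) carry the wheel, its axle along y, 60 mm above the table
- axle_orange (a point): centre of the orange counter's wheel, on its axle, 60 mm above the table. Black hub of radius 27 mm, 18 mm wide along y, with 8 radial lugs (45 degrees apart, 7 mm thick, 18 mm wide) out to radius 46 mm: an upright lug ends 106 mm above the table. Seven lugs are grey, one red
- lug_orange (a point): middle of the outer end of the red lug of the orange counter's wheel, 46 mm from the axle
- wheel_orange (a joint): wheel angle (rad). 0: red lug straight up; grows as the wheel's top moves to the body's -x (to the robot); negative: red lug over on the far side. Rests at multiples of 0.785 (a lug upright at each) and snaps to the nearest one when let go; passing halfway takes 1.3 N at a lug's end. Starts 2 or 3 clicks short of 0
- counter_blue: a second, identical counter with a blue foot plate, to be left alone; origin at the centre of its underside
- lug_blue (a point): outer end of the red lug on the blue counter's wheel
- coral: white branching coral lump, about 110 mm across and 80 mm high, loose, leave alone; origin under its middle
- coral_twig: white coral twig, 125 mm long, 22 mm high, loose, leave alone; origin under its middle
- stone: painted stone cube 40 x 40 x 34 mm, loose, leave alone; origin under its middle
- phone: black phone 148 x 72 x 9 mm, on the robot's left, loose, leave alone; origin under its middle
- phone2: second black phone, same size, on the robot's right, loose, leave alone; origin under its middle
- marker: white marker pen with a blue cap, 143 mm long, 13 mm high, along its x, loose, leave alone
- shell_jar: amber glass jar with white cap, 60 mm across, 90 mm high, loose, leave alone; origin under its middle

How it is judged:
By the outcome, as a careful person would: the job done as asked, in the order asked, and still so for the second after the job is handed in, with the robot touching nothing.
It also fails if it takes over 45 s, if anything falls off the work surface, if the arm or the gripper's body presses on something with over 40 N, if the wrist force passes 120 N, or if a joint passes its speed limit or range.

## Robot

A 6-joint arm with a two-finger parallel gripper is mounted at the origin on the work surface. World frame = base frame: x ahead of the robot, y to its left, z up, the work surface at z = 0. Lengths are in mm, angles in rad, forces in N, time in s.
With the tool pointing down it reaches from about 350 to 850 mm from the base axis. Payload 8.1 kg.
Tool frame: the origin (TCP) lies midway between the tips of the shut fingers; the grasp point (between the pads) lies 19 mm behind it; z points along the fingers, y is the line along which they close (so a half turn about z gives the same grasp; the last joint's range is limited). The gripper opens to 85 mm and grips with 20 to 120 N. Pads are 22 mm wide; open, the fingers measure 114 mm over their backs; the gripper's body (76 mm by 85 mm) begins 54 mm behind the grasp point. The pads swing forward as they close: fully open they stand 13 mm farther back than shut.
Start: joints at [-1.377, 0.13, 1.488, -0, 1.523, -0.085], TCP at [165.142, -576.831, 231.292] pointing down, gripper open.
Joint ranges: [-2.96, 2.96], [-0.89, 2.26], [0.02, 2.5], [-1.34, 4.48], [0, 2.73], [-2.66, 2.66]. Speed limits (rad/s): [2.39, 2.39, 2.79, 3.14, 3.14, 3.14].

## Interface

Orientations are given as a unit quaternion [w, x, y, z].
In Python, from rig import bot gives the robot as it stands. The module is installed in compiled form; this text tells all that it offers.
- The arm moves only by the tool run_rows, called after "Call:" by a JSON object that holds its "fn" and its "kwargs", one argument or row to a line. Schema: {"type":"object","properties":{"ticks":{"type":"array","items":{"type":"object","properties":{"d":{"type":"array","items":{"type":"number"},"minItems":3,"maxItems":3},"rot":{"type":"array","items":{"type":"number"},"minItems":3,"maxItems":3}},"additionalProperties":false},"minItems":1,"maxItems":10},"aperture":{"type":"number"},"force":{"type":"number"},"only":{"type":"string"},"quiet":{"type":"boolean"},"lines":{"type":"string"}},"required":["ticks"],"additionalProperties":false}. ticks is a list of rows, 1 to 10 of them, each an object with the fields d (a list: dx, dy, dz in parts of the range, where 1.0 means 750 mm), rot (a list: a rotation vector rx, ry, rz in shares of 2 rad (1.0 is 2 rad)); a field left out counts as zero; each row is the pose to reach, as a shift and turn from the pose commanded when the call began, along the tool's axes at that moment; what a row does not reach only later rows make up. A row lasts 1/12 s, in which the tool goes at most 41.7 mm and 0.125 rad, less where a joint would pass 70% of its speed; a pose out of reach is approached as far as the arm can. aperture is the opening from 0.0 (shut) to 1.0 (fully open), set as the call begins (left out keeps the last). The fingers move at their own pace and stop on an object; force is the grip in N (left out, the last holds). Time passes only in rows, so rows that do not move let the fingers close. The tool returns the time, the measured TCP pose, the force, the opening and the grip force at its end. only (a regular expression) keeps the lines of the reply that match it, lines (a string "A,B") keeps lines A to B, and quiet returns only ok. Shift and turn numbers lie between -1 and 1, and a call with a number outside is refused. Input that does not fit is refused with a message, and nothing moves.
- bot.get_obs(): the state, without advancing time (a new reading comes with each control period).
- bot.grab_frame(name): name is "scene" or "top" or "wrist"; returns a dict with "pixels" (480x640x3 uint8, red, green, blue), "vertical_fov" (degrees; the focal length in pixels is half the picture's height over the tangent of half this angle, whatever the lens; pixels are square), "cx", "cy" (the principal point, pixels), "rvec" (rotation vector, rad) and "tvec" (3), from world to camera coordinates, as OpenCV has them; the wrist camera has in their place "T_tool_cam" (4x4, takes a point from camera to tool coordinates, whose origin is the TCP and whose axes are the flange's). Camera axes: x right, y down, z forward; pixel columns grow to the right and rows downward; lengths in mm; the calibration is good to about 2 mm. A picture is of the moment at which its call begins: read the wrist's pose just before it. There is no depth.
- bot.job_done(): hands the job in; it is judged then, once.
Trained networks look in a picture, given as the dict that the camera call returned (one of the last four; its "shot" number tells which), for a name from the list of things; names that differ only in an ending like _2 or _b are one class to them, and where a whole thing is asked for, a point or a joint stands for the part that bears it (a point fixed in the world has none). Each returns a list of dicts, best first, with "score" (0 to 1); they miss things now and then, are a little off and sometimes report something else, mostly with a low value. They report only what shows in the picture. A call takes as long as a camera call.
- bot.spot_in(label, picture): "box" ([left, top, right, bottom] in pixels, round what is visible of it).
- bot.place_of(label, picture): "location" ([row, column] in pixels: a listed point, or the origin of a listed thing).
The state is a dict: "time_s": time; "qpos": joint angles; "qvel": joint speeds; "effort": joint torques, N m; "position": TCP position; "tcp_rot": TCP orientation; "wrist_force": force on the tool from outside, world axes, zero at the start; "torque": the same for the moment, N m; "grip_width": opening from 0.0 (shut) to 1.0 (fully open); "grip_force": force on a finger pad.
Only numpy, scipy, OpenCV 4.12 (cv2) and the standard library are available. Lean on these libraries where they do the work, as an engineer would, in place of code of your own. Each camera call takes 0.05 s, during which the arm holds its last target. There are 200 camera calls.

## Working session

There is one attempt and no reset: what is moved stays moved. The work goes in short steps, Python scripts to look and compute and a tool call to move; the robot and the scene stay as the last step left them, time stands still between calls to the robot, and variables do not carry over. Pictures are saved under pics/ and viewed, at most 10 in all, crops included, and the job is handed in when it is done.

```bash
mkdir -p pics; cat > h.py <<'E'
import numpy as np, cv2
from rig import bot
def save(f,n): cv2.imwrite(f'pics/{n}.png', f['pixels'][:,:,::-1])
def KRt(f):
    fl=240/np.tan(np.radians(f['vertical_fov'])/2)
    K=np.array([[fl,0,f['cx']],[0,fl,f['cy']],[0,0,1]])
    return K,cv2.Rodrigues(np.array(f['rvec'],float))[0],np.array(f['tvec'],float)
def ray(f,rc):
    K,R,t=KRt(f); d=R.T@np.linalg.solve(K,[rc[1],rc[0],1.]); return -R.T@t,d
def at(f,rc,z):
    o,d=ray(f,rc); return (o+d*(z-o[2])/d[2])
def proj(f,p):
    K,R,t=KRt(f); q=K@(R@np.array(p,float)+t); return q[:2]/q[2]
E
python3 - <<'E'
from h import *
print({k:v for k,v in bot.get_obs().items()})
for c in ('top','scene'):
    f=bot.grab_frame(c); save(f,c+'0')
    print(c,{k:v for k,v in f.items() if k!='pixels'})
    for l,z in (('counter_orange',0),('axle_orange',60),('lug_orange',80),('counter_blue',0),('lug_blue',80),('shell_jar',0),('coral',0),('coral_twig',0),('stone',0),('marker',0),('phone',0),('phone2',0)):
        for r in bot.place_of(l,f)[:2]:
            print(l,np.round(r['location']),round(r['score'],2),at(f,r['location'],z).round())
E
```

```text
{'time_s': 0.0, 'qpos': array([-1.37740093e+00,  1.31143011e-01,  1.48931650e+00,  1.81939254e-05,
        1.52299788e+00, -8.54032048e-02]), 'qvel': array([-1.46988338e-03,  1.19388116e-05, -1.58131743e-03, -4.99495736e-04,
       -1.35144670e-03,  1.09119779e-03]), 'effort': array([ 6.80405219e-05, -5.69397604e+01, -5.00550199e+01, -4.39451560e-04,
        1.46280380e-02,  1.00730340e-04]), 'position': array([ 165.03789684, -576.26991488,  230.23483791]), 'tcp_rot': array([-9.31504118e-04,  9.90299272e-01,  1.38947766e-01, -4.12470978e-05]), 'wrist_force': array([-0.27458999, -0.39700224, -0.17337351]), 'torque': array([ 0.0249807 , -0.00323118, -0.03198818]), 'grip_force': 0.0, 'grip_width': 1.0012046871019047}
top {'vertical_fov': 43.28994054090091, 'cx': 316.2948047064066, 'cy': 241.02462544786366, 'rvec': array([ 2.09603014, -2.11859573,  0.23711345]), 'tvec': array([ -28.72607369,  587.09921302, 1502.47560797]), 'shot': 1}
counter_orange [242. 222.] 0.95 [602. 220.   0.]
counter_orange [328. 122.] 0.52 [373. 474.   0.]
axle_orange [237. 218.] 0.59 [601. 221.  60.]
axle_orange 
[... 773 characters left out ...]
   0.]
axle_orange [335. 378.] 0.81 [601. 224.  60.]
axle_orange [392. 519.] 0.53 [404. 480.  60.]
lug_orange [343. 362.] 0.56 [646. 229.  80.]
counter_blue [217. 319.] 0.74 [ 545. -166.    0.]
lug_blue [206. 309.] 0.8 [ 577. -158.   80.]
shell_jar [119. 317.] 0.92 [ 376. -498.    0.]
shell_jar [269. 334.] 0.61 [590.  -2.   0.]
coral [318. 282.] 0.94 [767.  54.   0.]
coral_twig [272. 251.] 0.59 [ 781. -100.    0.]
stone [226. 402.] 0.5 [361. -32.   0.]
marker [268. 332.] 0.49 [591.  -7.   0.]
marker [333. 376.] 0.42 [587. 199.   0.]
phone [392. 517.] 0.68 [380. 474.   0.]
phone [226. 402.] 0.44 [363. -30.   0.]
phone2 [392. 517.] 0.68 [380. 474.   0.]
phone2 [226. 402.] 0.44 [363. -30.   0.]
```

View pics/top0.png

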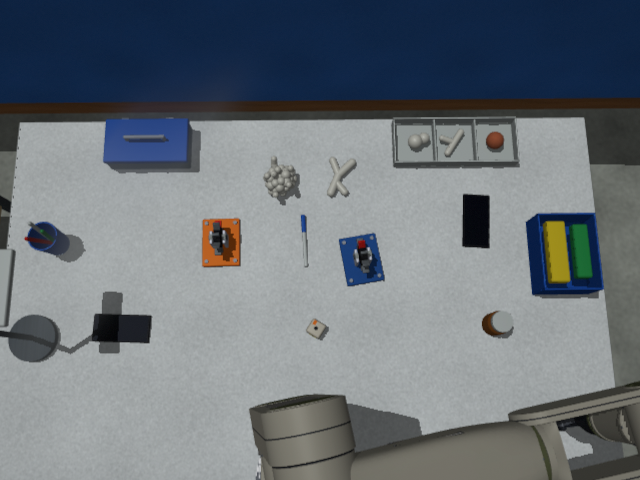

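View pics/scene0.png

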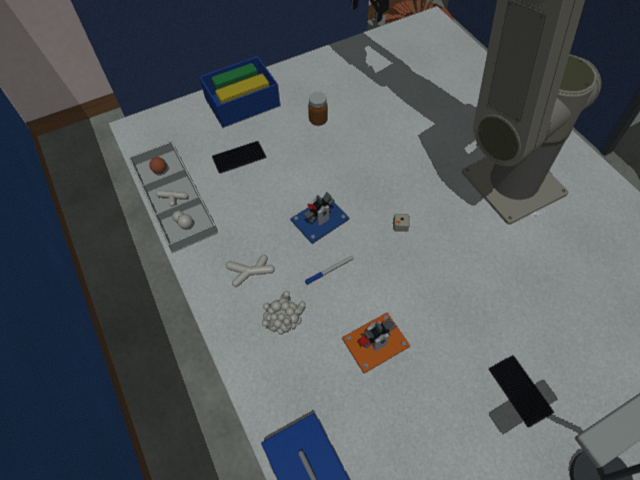

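The top view shows the orange counter near (222,242) with its edges nearly image-aligned, and the blue one at (361,259). The scene view shows the orange counter's red lug on the far side, near (364,341). Next I'll measure the yaw and enlarge the view.

```bash
python3 - <<'E'
from h import *
ims=[]
for c in ('top','scene'):
    f=bot.grab_frame(c); p=f['pixels']
    hsv=cv2.cvtColor(p,cv2.COLOR_RGB2HSV)
    m=cv2.inRange(hsv,(7,150,100),(20,255,255)); 
    cs=cv2.findContours(m,cv2.RETR_EXTERNAL,cv2.CHAIN_APPROX_NONE)[0]; k=max(cs,key=cv2.contourArea)
    P=np.array([at(f,(q[0][1],q[0][0]),12)[:2] for q in k],np.float32)
    print(c,cv2.minAreaRect(P), cv2.contourArea(k))
    b=(slice(205,275),slice(185,265)) if c=='top' else (slice(300,375),slice(335,420))
    ims.append(cv2.resize(p[b],(400,400),interpolation=cv2.INTER_CUBIC))
cv2.imwrite('pics/z1.png',np.hstack(ims)[:,:,::-1])
E
```

```text
top ((598.6203002929688, 219.93678283691406), (128.61001586914062, 96.9504165649414), 1.4086246490478516) 1636.5
scene ((601.0035400390625, 220.41635131835938), (127.61443328857422, 98.00624084472656), 1.31475830078125) 1268.0
```

View pics/z1.png

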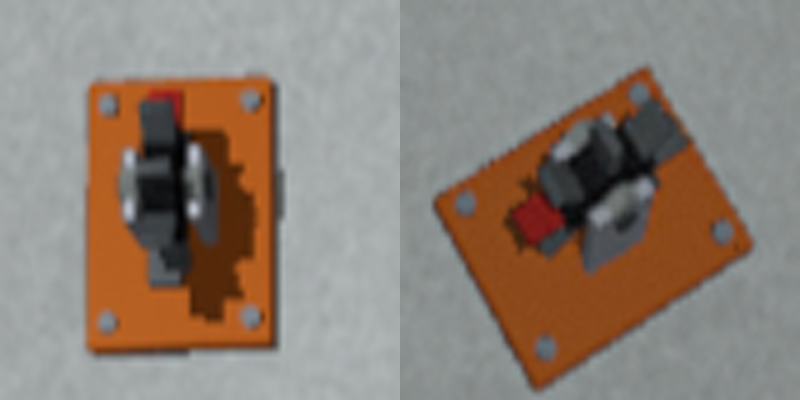

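The red lug is horizontal on the far side, two clicks short. The counter is at about (600, 220) with a yaw of about 0.024. I'll shut the fingers and travel high.

The rows are not in the units I measure in: shifts go in shares of 750 mm and turns go in shares of 2 rad. I convert before sending: 655 mm / 750 = 0.8733, -641 mm / 750 = -0.8547, 0.255 rad / 2 = 0.1275.

```bash
cat >> h.py <<'E'
def need(p,yaw=0.024):
    from scipy.spatial.transform import Rotation as Ro
    o=bot.get_obs(); q=o['tcp_rot']; R=Ro.from_quat([q[1],q[2],q[3],q[0]])
    G=Ro.from_matrix(np.array([[np.cos(yaw),np.sin(yaw),0],[np.sin(yaw),-np.cos(yaw),0],[0,0,-1]]))
    print('t',round(o['time_s'],2),'at',o['position'].round(1),'F',o['wrist_force'].round(2),'grip',round(o['grip_width'],3))
    print('need',R.inv().apply(np.array(p)-o['position']).round(1),(R.inv()*G).as_rotvec().round(4))
E
```

Call:
{"fn": "run_rows", "kwargs": {
  "ticks": [
    {"d": [0.8733,-0.8547,0],"rot": [0,0,0.1275]},
    {"d": [0.8733,-0.8547,0],"rot": [0,0,0.1275]},
    {"d": [0.8733,-0.8547,0],"rot": [0,0,0.1275]},
    {"d": [0.8733,-0.8547,0],"rot": [0,0,0.1275]},
    {"d": [0.8733,-0.8547,0],"rot": [0,0,0.1275]},
    {"d": [0.8733,-0.8547,0],"rot": [0,0,0.1275]},
    {"d": [0.8733,-0.8547,0],"rot": [0,0,0.1275]},
    {"d": [0.8733,-0.8547,0],"rot": [0,0,0.1275]},
    {"d": [0.8733,-0.8547,0],"rot": [0,0,0.1275]},
    {"d": [0.8733,-0.8547,0],"rot": [0,0,0.1275]}
  ],
  "aperture": 0,
  "force": 20
}}

```text
time_s: 2.23
position: [371.8, -212.9, 231.7]
tcp_rot: [0.0, 1.0, 0.012, 0.0]
wrist_force: [0.8, 0.1, 0.0]
grip_width: 0.001
grip_force: 0.0
```

```bash
python3 -c "from h import *; need([618,220,231])"
```

```text
t 2.23 at [ 371.8 -212.9  231.7] F [0.76 0.12 0.01] grip 0.001
need [ 256.3 -427.     0.6] [ 0.0007 -0.0009 -0.0006]
```

Scaled: -418 mm / 750 = -0.5573, 250 mm / 750 = 0.3333.

Call:
{"fn": "run_rows", "kwargs": {
  "ticks": [
    {"d": [0.3333,-0.5573,0]},
    {"d": [0.3333,-0.5573,0]},
    {"d": [0.3333,-0.5573,0]},
    {"d": [0.3333,-0.5573,0]},
    {"d": [0.3333,-0.5573,0]},
    {"d": [0.3333,-0.5573,0]},
    {"d": [0.3333,-0.5573,0]},
    {"d": [0.3333,-0.5573,0]},
    {"d": [0.3333,-0.5573,0]},
    {"d": [0.3333,-0.5573,0]}
  ]
}}

```text
time_s: 3.07
position: [577.2, 150.1, 231.3]
tcp_rot: [-0.0, 1.0, 0.012, 0.0]
wrist_force: [0.2, -0.2, 0.6]
grip_width: 0.001
grip_force: 0.0
```

```bash
python3 - <<'E'
from h import *
need([618,220,231])
E
```

```text
t 3.07 at [577.2 150.1 231.3] F [ 0.22 -0.19  0.63] grip 0.001
need [ 42.5 -68.9   0.4] [-0.     -0.0004  0.0001]
```

Scaled: -65 mm / 750 = -0.0867, 40 mm / 750 = 0.0533.

Call:
{"fn": "run_rows", "kwargs": {
  "ticks": [
    {"d": [0.0533,-0.0867,0]},
    {"d": [0.0533,-0.0867,0]},
    {"d": [0.0533,-0.0867,0]},
    {"d": [0.0533,-0.0867,0]},
    {"d": [0.0533,-0.0867,0]}
  ]
}}

```text
time_s: 3.48
position: [614.8, 213.6, 230.9]
tcp_rot: [0.0, 1.0, 0.012, -0.0]
wrist_force: [0.5, -0.3, -0.4]
grip_width: 0.002
grip_force: 0.0
```

```bash
python3 - <<'E'
from h import *
need([618,220,231])
o=bot.get_obs(); f=bot.grab_frame('wrist'); save(f,'w1'); print(f['T_tool_cam'],f['vertical_fov'],f['cx'],f['cy'])
from scipy.spatial.transform import Rotation as Ro
q=o['tcp_rot']; T=np.eye(4); T[:3,:3]=Ro.from_quat([q[1],q[2],q[3],q[0]]).as_matrix(); T[:3,3]=o['position']
C=np.linalg.inv(T@f['T_tool_cam']); f['rvec']=cv2.Rodrigues(C[:3,:3])[0].ravel(); f['tvec']=C[:3,3]
print('tip px',proj(f,o['position']))
for l,z in (('counter_orange',0),('axle_orange',60),('lug_orange',60)):
    for r in bot.place_of(l,f)[:2]: print(l,np.round(r['location']),round(r['score'],2),at(f,r['location'],z).round(1))
hsv=cv2.cvtColor(f['pixels'],cv2.COLOR_RGB2HSV); m=cv2.inRange(hsv,(7,150,80),(20,255,255))
k=max(cv2.findContours(m,cv2.RETR_EXTERNAL,cv2.CHAIN_APPROX_NONE)[0],key=cv2.contourArea)
print(cv2.minAreaRect(np.array([at(f,(a[0][1],a[0][0]),12)[:2] for a in k],np.float32)))
for x in ([46,0,60],[32.5,0,92.5],[32.5,0,27.5],[0,0,106]): print(x,proj(f,np.array([600,220,0])+x).round())
E
```

```text
t 3.48 at [614.8 213.6 230.9] F [ 0.48 -0.26 -0.43] grip 0.002
need [ 3.4 -6.3 -0.1] [0.0006 0.0008 0.0003]
[[-2.38720415e-04 -9.50790049e-01 -3.09835803e-01  7.87366224e+01]
 [ 9.99999971e-01 -2.14128855e-04 -1.13378839e-04  1.37156660e+00]
 [ 4.14546864e-05 -3.09835821e-01  9.50790073e-01 -1.43136142e+02]
 [ 0.00000000e+00  0.00000000e+00  0.00000000e+00  1.00000000e+00]] 70.41293913826192 317.22978412354536 237.43365290343596
tip px [314.3752824  302.10450412]
counter_orange [215. 306.] 0.74 [597.9 224.    0. ]
counter_orange [ 52. 475.] 0.3 [766.8  61.    0. ]
axle_orange [227. 306.] 0.84 [601.2 222.4  60. ]
axle_orange [184. 308.] 0.58 [642.6 221.7  60. ]
lug_orange [186. 308.] 0.91 [640.4 221.7  60. ]
((599.8701171875, 219.577392578125), (128.60946655273438, 98.74166870117188), 1.3312281370162964)
[46, 0, 60] [310. 181.]
[32.5, 0, 92.5] [308. 202.]
[32.5, 0, 27.5] [310. 189.]
[0, 0, 106] [307. 244.]
```

View pics/w1.png

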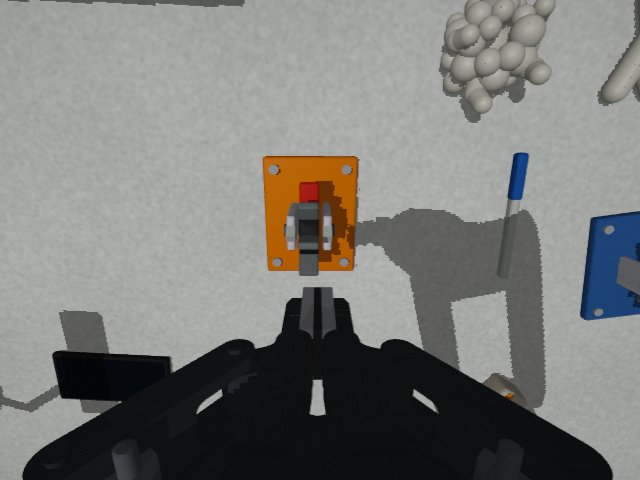

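The wrist view confirms the red lug is horizontal on the far side (tip at about (309,183)), with a grey lug at 45° in front of it, so two clicks are needed. The axle is at about (600, 220). I'll come down on the far side of the top lug.

Scaled: 100 mm / 750 = 0.1333, 85 mm / 750 = 0.1133.

Call:
{"fn": "run_rows", "kwargs": {
  "ticks": [
    {"d": [0.0047,-0.0084,0.04]},
    {"d": [0.0047,-0.0084,0.08]},
    {"d": [0.0047,-0.0084,0.1133]},
    {"d": [0.0047,-0.0084,0.1333]},
    {"d": [0.0047,-0.0084,0.1333]},
    {"d": [0.0047,-0.0084,0.1333]},
    {"d": [0.0047,-0.0084,0.1333]}
  ]
}}

```text
time_s: 4.27
position: [619.3, 219.9, 133.5]
tcp_rot: [-0.0, 1.0, 0.012, 0.001]
wrist_force: [0.4, -0.4, 0.3]
grip_width: -0.002
grip_force: 0.0
```

```bash
python3 -c "from h import *; need([618.5,220.4,97])"
```

```text
t 4.27 at [619.3 219.9 133.5] F [ 0.42 -0.39  0.27] grip -0.002
need [-0.9 -0.5 36.5] [-0.0007 -0.0027 -0.0009]
```

Scaled: 34 mm / 750 = 0.0453, 28 mm / 750 = 0.0373.

Call:
{"fn": "run_rows", "kwargs": {
  "ticks": [
    {"d": [0,0,0.0133]},
    {"d": [0,0,0.0267]},
    {"d": [0,0,0.0373]},
    {"d": [0,0,0.0453]},
    {"d": [0,0,0.0453]},
    {"d": [0,0,0.0453]},
    {"d": [0,0,0.0453]}
  ]
}}

```text
time_s: 4.85
position: [618.4, 220.3, 97.4]
tcp_rot: [-0.0, 1.0, 0.012, 0.0]
wrist_force: [-0.1, -0.5, 0.3]
grip_width: 0.005
grip_force: 0.0
```

```bash
python3 - <<'E'
from h import *
for i in range(3): need([618.5,220.4,97]); f=bot.grab_frame('wrist')
save(f,'w2')
f=bot.grab_frame('scene')
cv2.imwrite('pics/z2.png',np.vstack([bot.grab_frame('wrist')['pixels'][120:360,160:560],cv2.resize(f['pixels'][280:380,300:460],(400,250))])[:,:,::-1])
E
```

```text
t 4.85 at [618.4 220.3  97.4] F [-0.06 -0.52  0.28] grip 0.005
need [ 0.1 -0.1  0.4] [-0.0001 -0.0001 -0.0002]
t 4.9 at [618.7 220.3  97.8] F [-0.58  0.04  0.28] grip 0.002
need [-0.2 -0.1  0.8] [-0.0002 -0.0007 -0.0002]
t 4.95 at [618.8 220.3  97.9] F [ 0.12 -0.13  0.17] grip -0.002
need [-0.3 -0.1  0.9] [-0.0002 -0.001  -0.0002]
```

View pics/z2.png

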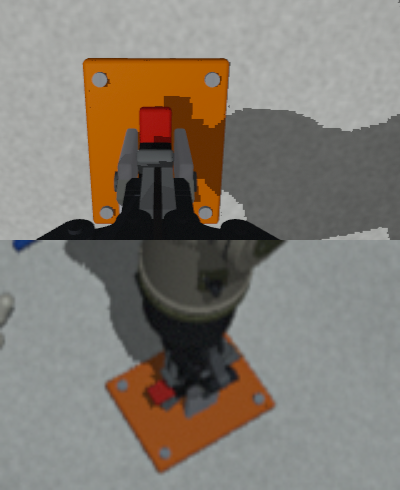

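The fingertip sits behind the top lug and the red lug is still horizontal. I'll push slowly about 24 mm towards the robot.

Scaled: -24 mm / 750 = -0.032, -22 mm / 750 = -0.0293.

Call:
{"fn": "run_rows", "kwargs": {
  "ticks": [
    {"d": [-0.004,0,0]},
    {"d": [-0.008,0,0]},
    {"d": [-0.012,0,0]},
    {"d": [-0.016,0,0]},
    {"d": [-0.02,0,0]},
    {"d": [-0.024,0,0]},
    {"d": [-0.0267,0,0]},
    {"d": [-0.0293,0,0]},
    {"d": [-0.032,0,0]},
    {"d": [-0.032,0,0]}
  ]
}}

```text
time_s: 5.93
position: [593.6, 219.6, 97.2]
tcp_rot: [0.0, 1.0, 0.012, -0.0]
wrist_force: [-2.0, -0.4, 0.8]
grip_width: -0.0
grip_force: 0.7
```

```bash
python3 - <<'E'
from h import *
need([595,220.2,97]); 
w=bot.grab_frame('wrist'); f=bot.grab_frame('scene')
cv2.imwrite('pics/z3.png',np.vstack([w['pixels'][120:360,160:560],cv2.resize(f['pixels'][280:380,300:460],(400,250))])[:,:,::-1])
E
```

```text
t 5.93 at [593.6 219.6  97.2] F [-2.02 -0.39  0.79] grip -0.0
need [ 1.4 -0.5  0.2] [ 0.0001  0.001  -0.0001]
```

View pics/z3.png

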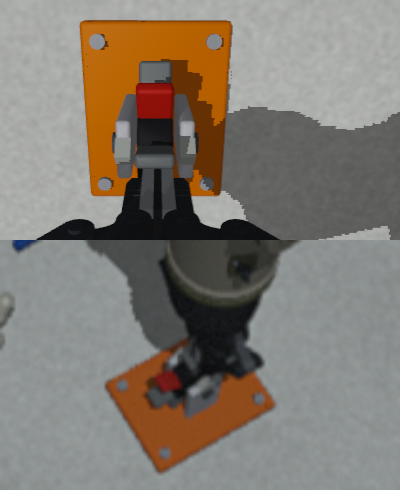

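The red lug has risen and the next lug now presses the finger's back (-2 N), so the wheel is past halfway. I'll lift to let it settle.

Scaled: -34 mm / 750 = -0.0453, -26 mm / 750 = -0.0347.

Call:
{"fn": "run_rows", "kwargs": {
  "ticks": [
    {"d": [0,0,-0.0067]},
    {"d": [0,0,-0.0133]},
    {"d": [0,0,-0.024]},
    {"d": [0,0,-0.0347]},
    {"d": [0,0,-0.0453]},
    {"d": [0,0,-0.0453]},
    {"d": [0.0333,0,-0.0453]},
    {"d": [0.0333,0,-0.0453]},
    {"d": [0.0333,0,-0.0453]},
    {"d": [0.0333,0,-0.0453]}
  ]
}}

```text
time_s: 6.87
position: [619.1, 220.2, 131.2]
tcp_rot: [0.0, 1.0, 0.012, -0.0]
wrist_force: [0.2, -0.9, 0.6]
grip_width: -0.001
grip_force: 0.0
```

```bash
python3 - <<'E'
from h import *
need([618.5,220.4,97]); 
w=bot.grab_frame('wrist'); f=bot.grab_frame('scene')
cv2.imwrite('pics/z4.png',np.vstack([w['pixels'][120:360,160:560],cv2.resize(f['pixels'][280:380,300:460],(400,250))])[:,:,::-1])
t=bot.grab_frame('top')
for f in (t,f):
    m=cv2.inRange(cv2.cvtColor(f['pixels'],cv2.COLOR_RGB2HSV),(7,150,80),(20,255,255))
    k=max(cv2.findContours(m,cv2.RETR_EXTERNAL,cv2.CHAIN_APPROX_NONE)[0],key=cv2.contourArea)
    print(cv2.minAreaRect(np.array([at(f,(a[0][1],a[0][0]),12)[:2] for a in k],np.float32)))
E
```

```text
t 6.87 at [619.1 220.2 131.2] F [ 0.21 -0.9   0.63] grip -0.001
need [-0.5 -0.2 34.2] [ 0.      0.0004 -0.0004]
((882.9652099609375, -534.8278198242188), (39.380985260009766, 44.34028244018555), 44.16727066040039)
((600.9281005859375, 220.27047729492188), (127.78038787841797, 98.28691864013672), 1.320417046546936)
```

View pics/z4.png

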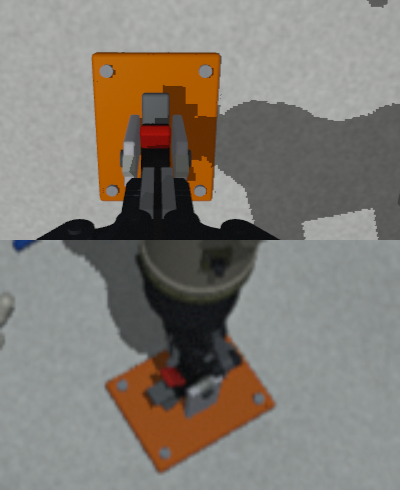

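The red lug is now at 45° on the far side, between the horizontal grey lug and the top, and the counter has not moved. One more click, made the same way. I'll go down first.

Scaled: 34 mm / 750 = 0.0453, 28 mm / 750 = 0.0373.

Call:
{"fn": "run_rows", "kwargs": {
  "ticks": [
    {"d": [0,0,0.0133]},
    {"d": [0,0,0.0267]},
    {"d": [0,0,0.0373]},
    {"d": [0,0,0.0453]},
    {"d": [0,0,0.0453]},
    {"d": [0,0,0.0453]}
  ]
}}

```text
time_s: 7.52
position: [618.6, 220.0, 96.2]
tcp_rot: [0.0, 1.0, 0.012, -0.001]
wrist_force: [1.0, 0.2, -0.7]
grip_width: -0.002
grip_force: 0.0
```

```bash
python3 -c "from h import *; need([618.5,220.4,97])"
```

```text
t 7.52 at [618.6 220.   96.2] F [ 0.99  0.18 -0.73] grip -0.002
need [-0.1 -0.4 -0.8] [ 0.0005  0.0018 -0.0002]
```

Scaled: -24 mm / 750 = -0.032, -22 mm / 750 = -0.0293.

Call:
{"fn": "run_rows", "kwargs": {
  "ticks": [
    {"d": [-0.004,0,0]},
    {"d": [-0.008,0,0]},
    {"d": [-0.012,0,0]},
    {"d": [-0.016,0,0]},
    {"d": [-0.02,0,0]},
    {"d": [-0.024,0,0]},
    {"d": [-0.0267,0,0]},
    {"d": [-0.0293,0,0]},
    {"d": [-0.032,0,0]},
    {"d": [-0.032,0,0]}
  ]
}}

```text
time_s: 8.35
position: [594.6, 219.7, 97.1]
tcp_rot: [0.0, 1.0, 0.012, -0.0]
wrist_force: [-1.3, -0.3, 0.6]
grip_width: 0.001
grip_force: 0.7
```

```bash
python3 -c "from h import *; need([594,220.4,97])"
```

```text
t 8.35 at [594.6 219.7  97.1] F [-1.29 -0.35  0.65] grip 0.001
need [-0.6 -0.8  0.1] [ 0.0001  0.001  -0.0001]
```

Same signature as before. I'll lift, back off high, and look.

Scaled: -150 mm / 750 = -0.2, -130 mm / 750 = -0.1733.

Call:
{"fn": "run_rows", "kwargs": {
  "ticks": [
    {"d": [0,0,-0.0067]},
    {"d": [0,0,-0.0133]},
    {"d": [0,0,-0.024]},
    {"d": [0,0,-0.0347]},
    {"d": [0,0,-0.0533]},
    {"d": [0,0,-0.0933]},
    {"d": [-0.04,0,-0.1467]},
    {"d": [-0.0933,0,-0.1733]},
    {"d": [-0.1467,0,-0.1733]},
    {"d": [-0.2,0,-0.1733]}
  ]
}}

```text
time_s: 9.18
position: [452.0, 216.6, 231.5]
tcp_rot: [-0.001, 1.0, 0.012, 0.003]
wrist_force: [-0.7, 0.3, 1.2]
grip_width: -0.004
grip_force: 0.0
```

Call:
{"fn": "run_rows", "kwargs": {
  "ticks": [
    {"d": [-0.0133,0,0]},
    {"d": [-0.0267,0,0]},
    {"d": [-0.0267,0,0]},
    {"d": [-0.0267,0,0]},
    {"d": [-0.0267,0,0]}
  ]
}}

```text
time_s: 9.6
position: [432.4, 215.8, 228.2]
tcp_rot: [-0.0, 1.0, 0.012, 0.001]
wrist_force: [0.1, 0.3, -0.4]
grip_width: 0.001
grip_force: 0.0
```

```bash
python3 - <<'E'
from h import *
need([600,220,97])
w=bot.grab_frame('wrist'); f=bot.grab_frame('scene'); t=bot.grab_frame('top')
r=lambda p,s:cv2.resize(p[s],(400,400),interpolation=cv2.INTER_CUBIC)
cv2.imwrite('pics/z5.png',np.hstack([r(w['pixels'],(slice(40,360),slice(160,480))),r(f['pixels'],(slice(300,375),slice(335,420)))])[:,:,::-1])
for g in (t,f):
    m=cv2.inRange(cv2.cvtColor(g['pixels'],cv2.COLOR_RGB2HSV),(7,150,80),(20,255,255))
    k=max(cv2.findContours(m[:, :420],cv2.RETR_EXTERNAL,cv2.CHAIN_APPROX_NONE)[0],key=cv2.contourArea)
    print(cv2.minAreaRect(np.array([at(g,(a[0][1],a[0][0]),12)[:2] for a in k],np.float32)))
    for q in bot.place_of('lug_orange',g)[:2]: print(q['score'],at(g,q['location'],106).round())
E
```

```text
t 9.6 at [432.4 215.8 228.2] F [ 0.09  0.29 -0.39] grip 0.001
need [ 1.674e+02 -1.000e-01  1.315e+02] [-0.0004 -0.0017 -0.0003]
((598.5418701171875, 221.42547607421875), (127.7940673828125, 99.3069839477539), 0.959946870803833)
0.86 [606. 223. 106.]
((600.9256591796875, 220.37820434570312), (127.7804183959961, 98.07139587402344), 1.3204785585403442)
0.9 [597. 218. 106.]
0.66 [ 594. -140.  106.]
```

View pics/z5.png

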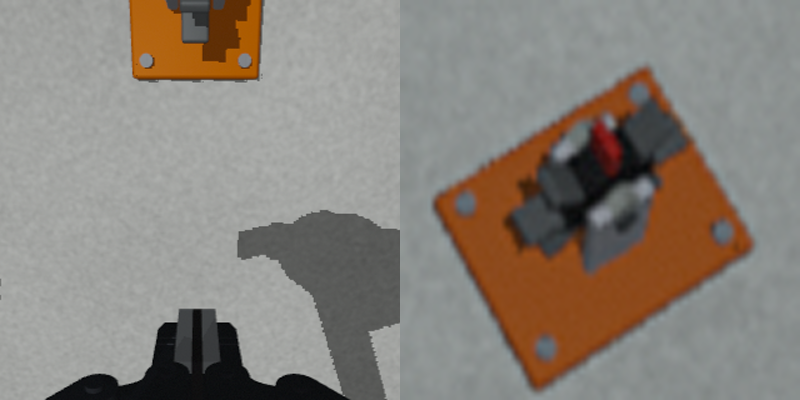

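The red lug now stands straight up between the white pointers (scene crop at about (605,148), with horizontal lugs at either side). The counter has not moved and the arm is clear.

```bash
python3 -c "from h import *; print(bot.job_done())"
```

```text
the job is handed in; nothing more can be done
None
```

I set the orange counter to its start mark: two settled single clicks brought the red lug straight up at the white pointers, the counter did not shift, nothing else was touched, and the arm finished clear at 9.6 s on the robot's clock before I handed the job in.

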